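# Pick a reel out of its rack on a hand spindle and hold it tipped up

## Robot

A 6-joint arm with a two-finger parallel gripper is mounted at the origin on the work surface; the furniture and walls round the work are solid. World frame = base frame: x ahead of the robot, y to its left, z up, the work surface at z = 0. Lengths are in m, angles in rad, forces in N, time in s.
With the tool pointing down it reaches from about 0.375 to 0.9 m from the base axis. Payload 3.1 kg.
Tool frame: the origin (TCP) lies on the centre line of the jaws, within the pads' length; the fingertips stand 14 mm ahead of it and the grasp point (between the pads) lies 5 mm behind it; z points along the fingers, y is the line along which they close (so a half turn about z gives the same grasp; the last joint's range is limited). The gripper opens to 87 mm and grips with 3 to 60 N. Pads are 19 mm wide; open, the fingers measure 117 mm over their backs; the gripper's body (75 mm by 190 mm) begins 51 mm behind the grasp point.
Start: joints at [1.054, 0.527, 1.433, -0, 1.181, -0.178], TCP at [0.208, 0.589, 0.237] pointing down, gripper open.
Joint ranges: [-3.08, 3.08], [-0.75, 2.2], [0.22, 2.44], [-1.43, 4.57], [0, 2.65], [-2.85, 2.85]. Speed limits (rad/s): [2.79, 2.79, 3.14, 3.14, 3.14, 3.14].

## Interface

Orientations are given as a unit quaternion [x, y, z, w].
In Python, from rig import robot gives the robot as it stands.
- The arm moves only by the tool move_arm, never from a script. Its argument "commands" is a list of rows, each an object with "hand": the finger opening in cm, from 0 to 8.7; "travel": the shift along the tool's x, y, z in cm, a list of three; "twist": the turn, a rotation vector about the tool's x, y, z in degrees, a list of three. In form: [{"hand": hand, "travel": [dx, dy, dz], "twist": [wx, wy, wz]}, ...]. A call has 1 to 5 rows; each row shifts and turns the commanded pose from where the row before left it, along the tool's axes as they then stand; what a row does not reach is not made up. A row lasts 1/12 s, in which the tool goes at most 41.7 mm and 7.16 degrees, less where a joint would pass 70% of its speed; a pose out of reach is approached as far as the arm can. A call is refused whole if a number of a shift passes 4.17 or a number of a turn 7.16, either way. A call with a gripper value outside its range is refused whole. The fingers move at their own pace and stop on an object; "force" is the grip in N (left out, the last holds). Time passes only in rows, so rows that do not move let the fingers close. It gives the time, the measured TCP pose, the force, the opening and the grip force at its end, in the units of the state.
- robot.get_obs(): the state, without advancing time (a new reading comes with each control period).
- robot.camera(name): name is "side" or "top" or "wrist"; returns a dict with "frame" (384x512x3 uint8, red, green, blue), "fov_y" (degrees; the focal length in pixels is half the picture's height over the tangent of half this angle, whatever the lens; pixels are square), "cx", "cy" (the principal point, pixels), "extrinsics" (4x4, takes a point from camera to world coordinates); the wrist camera has in their place "T_tool_cam" (4x4, takes a point from camera to tool coordinates, whose origin is the TCP and whose axes are the flange's). Camera axes: x right, y down, z forward; pixel columns grow to the right and rows downward; lengths in m; the calibration is good to about 2 mm. A picture is of the moment at which its call begins: read the wrist's pose just before it. There is no depth.
- robot.hand_in(): hands the job in; it is judged then, once.
The state is a dict: "time": time; "q": joint angles; "joint_velocities": joint speeds; "joint_torque": joint torques, N m; "position": TCP position; "tool_rot": TCP orientation; "ft_force": force on the tool from outside, world axes, zero at the start; "moment": the same for the moment, N m; "grip_width": finger opening in m; "grip_force": force on a finger pad.
Only numpy, scipy, OpenCV 4.12 (cv2) and the standard library are available. Lean on these libraries where they do the work, as an engineer would, in place of code of your own. Each camera call takes 0.05 s, during which the arm holds its last target. There are 200 camera calls.

## Task

Take the red-handled hand spindle from its wooden stand, push its steel rod well through the bore of the orange reel while the reel stands in the rack, and draw the reel up out of the rack on the spindle. Then tip the spindle so that its rod points up at about 45 degrees or steeper, keeping the reel on it, and finish still holding the spindle by its handle, at rest, with the reel at least 10 cm higher than it sat and carried by the spindle alone. Leave the blue reel, the two bottles and the marker where they are.

Things in the scene. Friction and masses are not known exactly. Their poses are not given: they have to be found in the camera images.
- spindle: hand spindle, 140 g. Origin on its centre line where handle meets collar; x along it to the tip. Red handle 22 x 22 mm square, x -80 to 0 mm (grip from above near x = -35; sides free there); steel collar dia 34, x 0 to 5; steel rod dia 13, x 5 to 95, last 8 mm tapered. Starts level in the stand, centre line 60 mm above table, z up
- spindle_tip (a point): tip of the spindle's rod, 95 mm from the spindle's origin along its x
- stand: wooden stand of the spindle, fixed: base 170 x 60 x 8 mm and two open-topped forks, 12 mm thick, at x = -72 mm (under the handle) and +60 mm (under the rod), tops 62 mm above the table; the spindle lifts straight up out of them. Origin on the table below the spindle's origin, x as the spindle's x
- reel_orange: orange plastic reel, loose, about 50 g: two flanges dia 72 mm on a hub dia 40 mm, 24 mm wide over all, bore dia 22 mm right through. Origin in the middle of the bore, 91 mm above the table at the start; x along the bore, level and the same way as the rack's x at the start
- reel_blue: blue reel of the same size in the other seat of the rack; leave it alone. Axes as for the orange reel
- rack: fixed rack for two reels: black trough on an aluminium foot, 165 mm along y, base 60 mm along x. Reels stand on edge, bores along x, at y = +42.5 and -42.5 mm (either colour in either), between side walls 35 mm apart outside, 70 mm high (trough floor 55 mm). Bores are open from both sides; -x is the side nearer the spindle. Origin on table under its middle
- pill_bottle: white tablet bottle standing, 42 mm in diameter, 72 mm high, origin under its middle; leave alone
- pin_bottle: white waisted bottle standing, 34 mm in diameter, 84 mm high, origin under its middle; leave alone
- marker_red: red and white marker lying on the table, 130 mm long, 16 mm thick, long axis its y; leave alone
There are look-alikes about, which are no part of the job. Of the things like the reel_orange, leave any that is green; of the rest the smaller one is meant.

How it is judged:
On the way, in this order (a step that is already met when the one before it is completed fails the run):
1. the spindle's rod is through the bore of the orange reel while the reel still stands in the rack (x of reel_orange in the frame of spindle between 0 and 0.065 m and y of reel_orange in the frame of spindle between -0.01 and 0.01 m and z of reel_orange in the frame of spindle between -0.01 and 0.01 m and distance of reel_orange from where it was at the start of the episode below 0.02 m), for 0.2 s.
2. the orange reel is drawn up out of the rack on the spindle (height (world z) of reel_orange above 0.14 m and contact force between reel_orange and rack below 0.05 N and distance between reel_orange and spindle below 0.085 m), for 0.2 s.
At the end, for the whole second after the job is handed in: Gripper holds the spindle still, rod 35 deg or more above level, orange reel on it (within 12 mm of its axis, 5-70 mm along x), centre over 185 mm above the table, touching neither rack, arm nor fingers; spindle clear of rack and stand; blue reel within 20 mm, others within 30 mm of their start (height (world z) of reel_orange above 0.185 m and angle between spindle's own x axis and vertical below 0.96 rad and x of reel_orange in the frame of spindle between 0.005 and 0.07 m and y of reel_orange in the frame of spindle between -0.012 and 0.012 m and z of reel_orange in the frame of spindle between -0.012 and 0.012 m and contact force between spindle and the fingers above 1 N and contact force between reel_orange and spindle above 0.05 N and contact force between reel_orange and the arm below 0.1 N and contact force between reel_orange and the fingers below 0.1 N and contact force between each of reel_orange, spindle and rack below 0.05 N and contact force between spindle and stand below 0.05 N and linear speed of reel_orange below 0.04 m/s and linear speed of spindle below 0.03 m/s and distance of reel_blue from where it was at the start of the episode below 0.02 m and distance of each of pill_bottle, pin_bottle, marker_red from where it was at the start of the episode below 0.03 m); the arm keeps its last pose, push and grip.
It fails at once if the blue reel is knocked or taken from its place (distance of reel_blue from where it was at the start of the episode above 0.03 m).
It fails at once if a bottle or the marker is disturbed (distance of any of pill_bottle, pin_bottle, marker_red from where it was at the start of the episode above 0.05 m).
It also fails if it takes over 48 s, if anything falls off the work surface, if the arm or the gripper's body presses on something with over 40 N, if the wrist force passes 120 N, or if a joint passes its speed limit or range.

## Working session

There is one attempt and no reset: what is moved stays moved. The work goes in short steps, Python scripts to look and compute and a tool call to move; the robot and the scene stay as the last step left them, time stands still between calls to the robot, and variables do not carry over. Pictures are saved under pics/ and viewed, at most 10 in all, crops included, and the job is handed in when it is done.

Besides the shell and the picture viewer there is one more tool, called as a command line: name --argument value ..., lists and objects as JSON in quotes. move_arm: Moves the arm, as the interface text tells. Its arguments: {"type":"object","properties":{"commands":{"type":"array"},"force":{"type":"number"}},"required":["commands"]}

```bash
mkdir -p pics; cat > h.py <<'E'
import numpy as np, cv2
from rig import robot
from scipy.spatial.transform import Rotation as R
def cam(n):
    o=robot.get_obs(); c=robot.camera(n); f=c["frame"]
    if n=="wrist":
        T=np.eye(4);T[:3,:3]=R.from_quat(o["tool_rot"]).as_matrix();T[:3,3]=o["position"];E=T@np.array(c["T_tool_cam"])
    else: E=np.array(c["extrinsics"])
    fl=f.shape[0]/2/np.tan(np.radians(c["fov_y"])/2)
    return f,(fl,c["cx"],c["cy"],E)
def ray(k,u,v):
    d=k[3][:3,:3]@np.array([(u-k[1])/k[0],(v-k[2])/k[0],1]);return k[3][:3,3],d/np.linalg.norm(d)
def plane(k,u,v,z):
    o,d=ray(k,u,v);return o+d*(z-o[2])/d[2]
def proj(k,p):
    q=np.linalg.inv(k[3])@np.append(p,1);return k[1]+k[0]*q[0]/q[2],k[2]+k[0]*q[1]/q[2]
def tri(k1,p1,k2,p2):
    o1,d1=ray(k1,*p1);o2,d2=ray(k2,*p2)
    A=np.stack([d1,-d2],1);s=np.linalg.lstsq(A,o2-o1,rcond=None)[0]
    a,b=o1+d1*s[0],o2+d2*s[1];return (a+b)/2,np.linalg.norm(a-b)
def save(n,f): cv2.imwrite("pics/"+n,f[...,::-1])
E
python3 - <<'E'
from h import *
a=[]
for n in("side","top"):
    f,k=cam(n);save(n+"0.png",f);a.append(f);print(n,k[0],k[3].round(3).tolist())
f,k=cam("wrist");save("w0.png",f)
np.save("x.npy",0)
print(robot.get_obs())
E
```

```text
side 364.1448620747463 [[0.991, -0.057, 0.12, 0.249], [-0.133, -0.429, 0.894, -0.894], [0.0, -0.902, -0.432, 0.536], [0.0, 0.0, 0.0, 1.0]]
top 476.8673576129356 [[-0.005, -0.995, 0.1, 0.261], [-1.0, 0.004, -0.008, 0.045], [0.008, -0.1, -0.995, 1.41], [0.0, 0.0, 0.0, 1.0]]
{'time': 0.15, 'q': array([ 1.05349585e+00,  5.28213375e-01,  1.43358450e+00, -5.39182986e-05,
        1.18144354e+00, -1.78540792e-01]), 'joint_velocities': array([-0.00087269, -0.0018977 , -0.00314272,  0.00036862,  0.00046096,
       -0.00112856]), 'joint_torque': array([ 2.97335055e-04, -4.40433311e+01, -1.76843154e+01,  6.33092690e-02,
        5.52475231e-02, -8.23640130e-05]), 'position': array([0.20743749, 0.58899958, 0.23582803]), 'tool_rot': array([ 1.68560934e-01,  9.85690890e-01, -7.83488506e-04, -2.57628742e-04]), 'ft_force': array([-0.78484019,  0.41915365,  0.4326686 ]), 'moment': array([ 0.00121705, -0.07471512,  0.07040143]), 'grip_force': 0.0, 'grip_width': 0.08711587796815337}
```

View pics/top0.png

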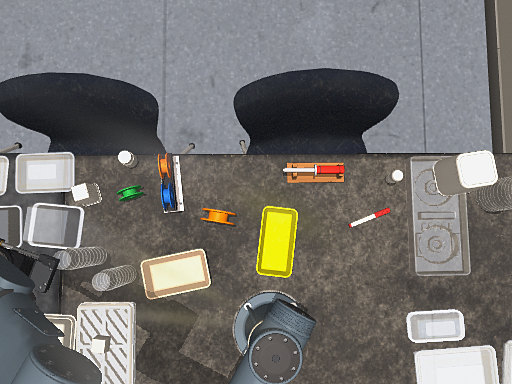

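View pics/side0.png

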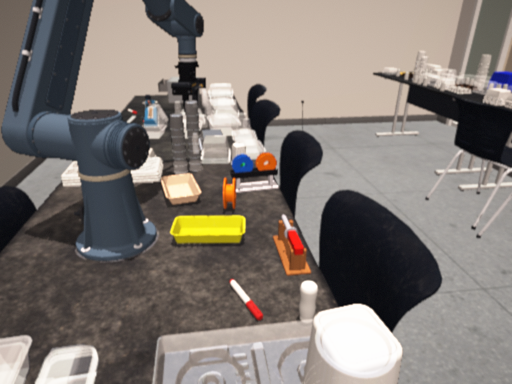

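Top view candidates: orange reel in the rack (165,165), orange reel on the table (218,216), green reel (131,193), which is excluded. The blue reel is at (168,193). The spindle lies at (284–345,170) with its tip to the left. I'll measure both orange reels and the spindle, then crop to confirm.

```bash
cat >> h.py <<'E'
def blobs(f,lo,hi,box=None,mn=15):
    h=cv2.cvtColor(f,cv2.COLOR_RGB2HSV);m=cv2.inRange(h,lo,hi)
    if box: 
        z=np.zeros_like(m);x0,y0,x1,y1=box;z[y0:y1,x0:x1]=m[y0:y1,x0:x1];m=z
    c,_=cv2.findContours(m,cv2.RETR_EXTERNAL,cv2.CHAIN_APPROX_NONE)
    return sorted([x for x in c if cv2.contourArea(x)>=mn],key=cv2.contourArea,reverse=True),m
OR=((6,150,90),(18,255,255));BL=((100,120,60),(125,255,255));RD=((0,170,80),(4,255,255))
E
python3 - <<'E'
from h import *
K={}
for n in("side","top"):
    f,k=cam(n);K[n]=k
    for nm,c in(("or",OR),("bl",BL),("rd",RD)):
        b,_=blobs(f,*c)
        print(n,nm,[(tuple(np.round(cv2.minAreaRect(x)[0],1)),tuple(np.round(cv2.minAreaRect(x)[1],1)),round(cv2.minAreaRect(x)[2]),cv2.boundingRect(x)) for x in b[:5]])
    x0,y0,w=(220,140,80) if n=="side" else (110,140,130)
    c=cv2.resize(f[y0:y0+w*3//4,x0:x0+w],None,fx=5 if n=="side" else 3,fy=5 if n=="side" else 3,interpolation=cv2.INTER_CUBIC)
    c=cv2.resize(c,(400,300));K[n+"c"]=c
save("crop.png",np.hstack([K["sidec"],K["topc"]]))
k=K["top"]
for u,v,z in((165,165,.127),(218,216,.08),(330,170,.071),(284,170,.066)):print(plane(k,u,v,z).round(3))
E
```

```text
side or [((np.float64(291.0), np.float64(247.8)), (np.float64(59.7), np.float64(27.4)), 70, (273, 220, 38, 55)), ((np.float64(228.5), np.float64(192.5)), (np.float64(31.0), np.float64(13.0)), 90, (222, 177, 14, 32)), ((np.float64(265.5), np.float64(161.5)), (np.float64(17.0), np.float64(21.0)), 90, (255, 153, 22, 18))]
side bl [((np.float64(242.0), np.float64(163.0)), (np.float64(18.0), np.float64(20.0)), 90, (232, 154, 21, 19)), ((np.float64(501.2), np.float64(77.5)), (np.float64(21.5), np.float64(14.6)), 8, (490, 71, 22, 16)), ((np.float64(146.6), np.float64(117.4)), (np.float64(17.0), np.float64(8.3)), 60, (144, 108, 11, 16))]
side rd [((np.float64(295.5), np.float64(242.0)), (np.float64(25.3), np.float64(11.0)), 68, (288, 231, 16, 24)), ((np.float64(254.4), np.float64(310.1)), (np.float64(21.0), np.float64(7.9)), 52, (246, 300, 17, 20))]
top or [((np.float64(315.0), np.float64(176.7)), (np.float64(9.9), np.float64(56.2)), 89, (287, 172, 57, 11)), ((np.float64(314.5), np.float64(165.0)), (np.float64(4.0), np.float64(55.0)), 90, (287, 163, 56, 5)), ((np.float64(217.7), np.float64(215.9)), (np.float64(33.5), np.float64(12.5)), 9, (202, 208, 34, 17)), ((np.float64(163.0), np.float64(165.9)), (np.float64(24.3), np.float64(10.6)), 80, (158, 153, 13, 26))]
top bl [((np.float64(167.0), np.float64(195.5)), (np.float64(25.0), np.float64(12.0)), 90, (161, 183, 13, 26))]
top rd [((np.float64(332.4), np.float64(169.4)), (np.float64(7.9), np.float64(23.1)), 87, (321, 165, 24, 9)), ((np.float64(381.9), np.float64(212.0)), (np.float64(4.8), np.float64(15.4)), 68, (374, 208, 16, 10))]
[0.457 0.285 0.127]
[0.32  0.145 0.08 ]
[ 0.449 -0.172  0.071]
[ 0.45  -0.042  0.066]
```

View pics/crop.png

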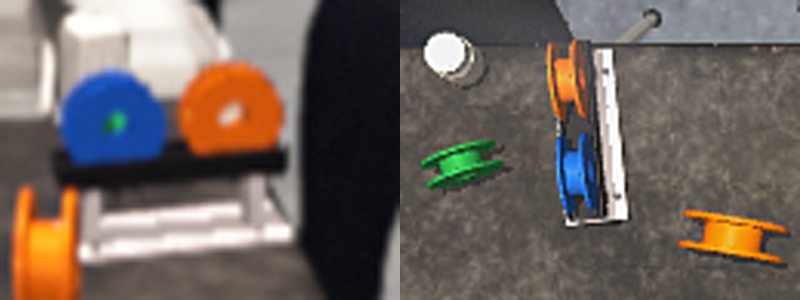

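The crop shows the rack's orange reel (in side view a disc with an open bore) is about 24 px across, even though it stands higher and so closer to the camera. The orange one on the table is about 33 px across. So the rack reel at (165,165) is the smaller non-green one, and it is the target. Next is the wrist camera geometry.

```bash
python3 - <<'E'
from h import *
c=robot.camera("wrist");print(np.round(c["T_tool_cam"],3).tolist(),c["fov_y"])
f,k=cam("wrist")
for p in((.45,.285,.127),(.45,.285,.02),(.36,.27,.127)):print(proj(k,np.array(p)))
K={n:cam(n)[1] for n in("side","top")}
# spindle handle ends / red blob centre in two views, reel
print(tri(K["side"],(295.5,242),K["top"],(332.4,169.4)))
print(tri(K["side"],(265.5,161.5),K["top"],(163,165.9)))
for u in(320.5,345):print(plane(K["top"],u,169.4,.071))
E
```

```text
[[0.001, -0.951, -0.308, 0.086], [1.0, 0.001, 0.0, -0.001], [0.0, -0.308, 0.951, -0.149], [0.0, 0.0, 0.0, 1.0]] 60.58172644947661
(np.float64(73.96746096966228), np.float64(469.80522745338567))
(np.float64(112.75180216361977), np.float64(387.69386881383707))
(np.float64(19.80921572297345), np.float64(417.75523104203535))
(array([ 0.45257859, -0.1802806 ,  0.06236636]), np.float64(0.0008541595704708583))
(array([0.46097726, 0.29734195, 0.09088134]), np.float64(0.002299057430712363))
[ 0.45105942 -0.14495231  0.071     ]
[ 0.45078352 -0.21455362  0.071     ]
```

move_arm --commands '[{"hand":8.7,"travel":[0,0,0],"twist":[0,0,7]},{"hand":8.7,"travel":[0,0,0],"twist":[0,0,7]},{"hand":8.7,"travel":[0,0,0],"twist":[0,0,7]},{"hand":8.7,"travel":[0,0,0],"twist":[0,0,7]},{"hand":8.7,"travel":[0,0,0],"twist":[0,0,7]}]'

```text
time: 0.87
position: [0.2077, 0.5895, 0.2366]
tool_rot: [0.46, 0.888, 0.0, -0.0]
ft_force: [0.6, 1.0, 0.4]
grip_width: 0.087
grip_force: 0.0
```

move_arm --commands '[{"hand":8.7,"travel":[0,0,0],"twist":[0,0,7]},{"hand":8.7,"travel":[0,0,0],"twist":[0,0,7]},{"hand":8.7,"travel":[0,0,0],"twist":[0,0,7]},{"hand":8.7,"travel":[0,0,0],"twist":[0,0,7]},{"hand":8.7,"travel":[0,0,0],"twist":[0,0,7]}]'

```text
time: 1.28
position: [0.2077, 0.5894, 0.2366]
tool_rot: [0.706, 0.709, 0.0, -0.0]
ft_force: [1.1, -0.4, 0.1]
grip_width: 0.087
grip_force: 0.0
```

move_arm --commands '[{"hand":8.7,"travel":[-2.95,2.4,0],"twist":[0,0,0]},{"hand":8.7,"travel":[-2.95,2.4,0],"twist":[0,0,0]},{"hand":8.7,"travel":[-2.95,2.4,0],"twist":[0,0,0]},{"hand":8.7,"travel":[-2.95,2.4,0],"twist":[0,0,0]},{"hand":8.7,"travel":[-2.95,2.4,0],"twist":[0,0,0]}]'

```text
time: 1.7
position: [0.3308, 0.4463, 0.2383]
tool_rot: [0.702, 0.712, 0.004, -0.001]
ft_force: [0.1, -1.0, -0.5]
grip_width: 0.0872
grip_force: 0.0
```

move_arm --commands '[{"hand":8.7,"travel":[-2.95,2.4,0],"twist":[0,0,0]},{"hand":8.7,"travel":[-2.95,2.4,0],"twist":[0,0,0]},{"hand":8.7,"travel":[-2.95,2.4,0],"twist":[0,0,0]},{"hand":8.7,"travel":[-2.95,2.4,0],"twist":[0,0,0]},{"hand":8.7,"travel":[0,0,0],"twist":[0,0,0]}]'

```text
time: 2.12
position: [0.4314, 0.3218, 0.2369]
tool_rot: [0.706, 0.709, 0.001, 0.002]
ft_force: [0.2, 0.6, 0.0]
grip_width: 0.0869
grip_force: 0.0
```

```bash
python3 - <<'E'
from h import *
f,k=cam("wrist");save("w1.png",f);np.savez("w1.npz",f=f,E=k[3],p=k[:3])
o=robot.get_obs();print(o["time"],o["position"],R.from_quat(o["tool_rot"]).as_matrix().round(3).tolist(),o["q"])
E
```

```text
2.1667 [0.42907687 0.3238186  0.2367789 ] [[-0.005, 1.0, 0.001], [1.0, 0.005, 0.0], [0.0, 0.001, -1.0]] [ 4.38805747e-01  4.09408682e-01  1.65257562e+00 -6.11664351e-04
  1.07834856e+00  4.34573883e-01]
```

View pics/w1.png

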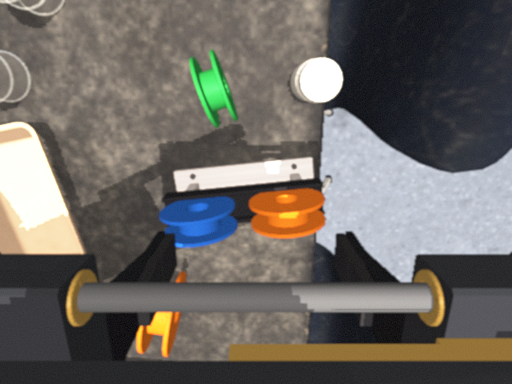

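Wrist view: orange reel at (287,213), blue at (200,220), and rack foot edge (175,190)–(313,172), so the rack is yawed about 7°. I'll move the camera directly over the reels for an undistorted measurement.

move_arm --commands '[{"hand":8.7,"travel":[-3.8,0.9,0],"twist":[0,0,0]},{"hand":8.7,"travel":[-3.8,0.9,0],"twist":[0,0,0]},{"hand":8.7,"travel":[-3.7,0.9,0],"twist":[0,0,0]},{"hand":8.7,"travel":[0,0,0],"twist":[0,0,0]},{"hand":8.7,"travel":[0,0,0],"twist":[0,0,0]}]'

```text
time: 2.58
position: [0.4546, 0.2128, 0.2367]
tool_rot: [0.705, 0.71, 0.0, -0.0]
ft_force: [0.2, 0.4, -0.2]
grip_width: 0.0871
grip_force: 0.0
```

```bash
cat > m.py <<'E'
from h import *
f,k=cam("wrist");d=np.load("w1.npz");k0=(*d["p"],d["E"])
print(k[3][:3,3])
P={}
for nm,c in(("or",OR),("bl",BL)):
    for g,kk,t in((d["f"],k0,0),(f,k,1)):
        b,m=blobs(g,*c,mn=150)
        for x in b[:3]:
            r=cv2.minAreaRect(x);M=cv2.moments(x);h=(M["m10"]/M["m00"],M["m01"]/M["m00"])
            bx=cv2.boxPoints(r);w=[plane(kk,u,v,.091)[:2].round(4).tolist() for u,v in bx]
            print(nm,t,np.round(r[0],1),np.round(r[1],1),round(r[2],1),np.round(h,1),"box@.091",w,"c",plane(kk,*r[0],.091).round(4))
E
python3 m.py; python3 -c "
from h import *
f,k=cam('wrist');save('w2.png',f)"
```

```text
[0.45309902 0.29704601 0.38588126]
or 0 [286.6 213.6] [48.7 75.5] 84.8 [287.  212.4] box@.091 [[0.424, 0.3105], [0.4946, 0.3175], [0.5023, 0.2676], [0.4282, 0.26]] c [0.4623 0.2895 0.091 ]
or 0 [148.4 332.7] [24.5 40.3] 52.7 [143.3 337.7] box@.091 [[0.2901, 0.1462], [0.328, 0.1781], [0.3419, 0.1528], [0.3036, 0.1195]] c [0.3161 0.1495 0.091 ]
or 0 [170.7 334. ] [17.1 44.5] 2.1 [172.  330.6] box@.091 [[0.3276, 0.1177], [0.3343, 0.1772], [0.3524, 0.1764], [0.3466, 0.1168]] c [0.3403 0.1478 0.091 ]
or 1 [130.7 227.8] [56.4 89.2] 10.1 [129.5 224.2] box@.091 [[0.2926, 0.1219], [0.3202, 0.2145], [0.3711, 0.2052], [0.3479, 0.1107]] c [0.3334 0.1652 0.091 ]
or 1 [265.3  91.3] [34.5 84.8] 84.6 [264.9  91.3] box@.091 [[0.4251, 0.3038], [0.4963, 0.3107], [0.5007, 0.2828], [0.4273, 0.2755]] c [0.4625 0.2934 0.091 ]
bl 0 [198.2 221.9] [48.2 77.3] 84.3 [199.2 220.3] box@.091 [[0.339, 0.3013], [0.4122, 0.3092], [0.4162, 0.2592], [0.3394, 0.2505]] c [0.3768 0.2807 0.091 ]
bl 1 [165.1 101.6] [34.6 87.7] 83.7 [166.  101.5] box@.091 [[0.3378, 0.2941], [0.4126, 0.3025], [0.4149, 0.2741], [0.3378, 0.2652]] c [0.3759 0.2842 0.091 ]
```

View pics/w2.png

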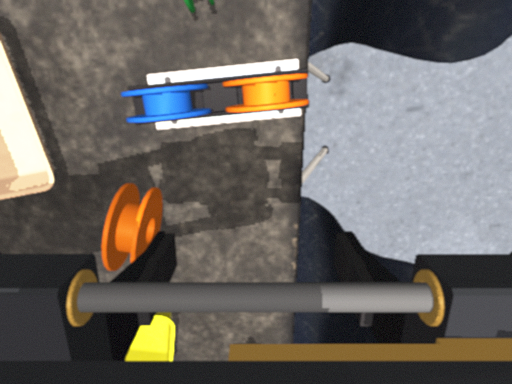

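move_arm --commands '[{"hand":8.7,"travel":[-3.9,0,0],"twist":[0,0,0]},{"hand":8.7,"travel":[-3.9,0,0],"twist":[0,0,0]},{"hand":8.7,"travel":[-3.9,0,0],"twist":[0,0,0]},{"hand":8.7,"travel":[-3.9,0,0],"twist":[0,0,0]},{"hand":8.7,"travel":[-3.9,0,0],"twist":[0,0,0]}]'

```text
time: 3.1
position: [0.4564, 0.0191, 0.2367]
tool_rot: [0.702, 0.712, 0.0, -0.0]
ft_force: [0.3, 0.4, -0.6]
grip_width: 0.0873
grip_force: 0.0
```

move_arm --commands '[{"hand":8.7,"travel":[-3.9,0,0],"twist":[0,0,0]},{"hand":8.7,"travel":[-3.9,0,0],"twist":[0,0,0]},{"hand":8.7,"travel":[-3.9,0,0],"twist":[0,0,0]},{"hand":8.7,"travel":[-3.9,0,0],"twist":[0,0,0]},{"hand":8.7,"travel":[-3.9,0,0],"twist":[0,0,0]}]'

```text
time: 3.52
position: [0.4592, -0.1764, 0.2367]
tool_rot: [0.702, 0.712, 0.0, 0.0]
ft_force: [0.5, -0.5, 0.7]
grip_width: 0.087
grip_force: 0.0
```

move_arm --commands '[{"hand":8.7,"travel":[-3.9,0,0],"twist":[0,0,0]},{"hand":8.7,"travel":[0,0,0],"twist":[0,0,0]},{"hand":8.7,"travel":[0,0,0],"twist":[0,0,0]}]'

```text
time: 3.77
position: [0.4599, -0.2159, 0.2364]
tool_rot: [0.704, 0.71, 0.0, 0.0]
ft_force: [0.0, -0.2, -0.4]
grip_width: 0.0873
grip_force: 0.0
```

```bash
python3 - <<'E'
from h import *
f,k=cam("wrist");save("w3.png",f);np.savez("w3.npz",f=f,E=k[3],p=k[:3])
o=robot.get_obs();print(o["time"],o["position"],o["q"],k[3][:3,3])
for b in blobs(f,*RD,mn=150)[0][:3]:
    r=cv2.minAreaRect(b);print(r,[plane(k,u,v,.071)[:2].round(4).tolist() for u,v in cv2.boxPoints(r)])
E
```

```text
3.8167 [ 0.45931885 -0.21425966  0.23624631] [-6.57729693e-01  3.70146132e-01  1.72427007e+00  9.11800340e-04
  1.04854072e+00 -6.68990386e-01] [ 0.45813269 -0.13163218  0.38561146]
((248.5, 136.5), (71.0, 21.0), 90.0) [[0.4434, -0.1444], [0.4628, -0.1442], [0.4637, -0.2117], [0.443, -0.2119]]
```

View pics/w3.png

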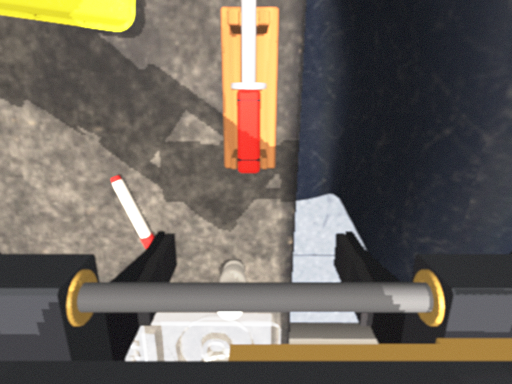

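The spindle axis is at x≈0.453, parallel to world y within 1°. The collar joint is at pixel (249,90), y≈-0.134, and the handle end is at (249,172). I'll go down onto x=-35 mm of the handle.

move_arm --commands '[{"hand":8.7,"travel":[2.3,-0.25,0],"twist":[0,0,0]},{"hand":8.7,"travel":[2.3,-0.25,0],"twist":[0,0,0]},{"hand":8.7,"travel":[0,0,3.6],"twist":[0,0,0]},{"hand":8.7,"travel":[0,0,3.6],"twist":[0,0,0]},{"hand":8.7,"travel":[0,0,3.6],"twist":[0,0,0]}]'

```text
time: 4.23
position: [0.4541, -0.1663, 0.1285]
tool_rot: [0.702, 0.712, 0.0, 0.001]
ft_force: [0.6, 0.2, -0.6]
grip_width: 0.087
grip_force: 0.0
```

move_arm --commands '[{"hand":8.7,"travel":[0,0,3.0],"twist":[0,0,0]},{"hand":8.7,"travel":[0,0,2.5],"twist":[0,0,0]},{"hand":8.7,"travel":[0,0,1.7],"twist":[0,0,0]},{"hand":8.7,"travel":[0,0,0],"twist":[0,0,0]},{"hand":8.7,"travel":[0,0,0],"twist":[0,0,0]}]'

```text
time: 4.65
position: [0.4531, -0.167, 0.0562]
tool_rot: [0.702, 0.712, -0.0, -0.002]
ft_force: [0.3, 0.1, -0.3]
grip_width: 0.087
grip_force: 0.0
```

move_arm --commands '[{"hand":1.8,"travel":[0,0,0],"twist":[0,0,0]},{"hand":1.8,"travel":[0,0,0],"twist":[0,0,0]},{"hand":1.8,"travel":[0,0,0],"twist":[0,0,0]},{"hand":1.8,"travel":[0,0,0],"twist":[0,0,0]},{"hand":1.8,"travel":[0,0,0],"twist":[0,0,0]}]' --force 45

```text
time: 5.07
position: [0.4539, -0.1699, 0.0574]
tool_rot: [0.704, 0.711, 0.0, 0.001]
ft_force: [-0.9, -1.1, 0.3]
grip_width: 0.0617
grip_force: 0.0
```

move_arm --commands '[{"hand":1.8,"travel":[0,0,0],"twist":[0,0,0]},{"hand":1.8,"travel":[0,0,0],"twist":[0,0,0]},{"hand":1.8,"travel":[0,0,0],"twist":[0,0,0]},{"hand":1.8,"travel":[0,0,0],"twist":[0,0,0]},{"hand":1.8,"travel":[0,0,0],"twist":[0,0,0]}]'

```text
time: 5.48
position: [0.4534, -0.1696, 0.0565]
tool_rot: [0.704, 0.711, -0.0, -0.0]
ft_force: [0.7, 0.2, -0.5]
grip_width: 0.0278
grip_force: 0.0
```

move_arm --commands '[{"hand":1.8,"travel":[0,0,0],"twist":[0,0,0]},{"hand":1.8,"travel":[0,0,0],"twist":[0,0,0]},{"hand":1.8,"travel":[0,0,0],"twist":[0,0,0]},{"hand":1.8,"travel":[0,0,0],"twist":[0,0,0]}]'

```text
time: 5.82
position: [0.4535, -0.1696, 0.0565]
tool_rot: [0.703, 0.711, -0.0, -0.0]
ft_force: [-0.4, -0.3, 0.1]
grip_width: 0.0215
grip_force: 45.0
```

move_arm --commands '[{"hand":1.8,"travel":[0,0,-1],"twist":[0,0,0]},{"hand":1.8,"travel":[0,0,-2],"twist":[0,0,0]},{"hand":1.8,"travel":[0,0,-3],"twist":[0,0,0]},{"hand":1.8,"travel":[0,0,-3.5],"twist":[0,0,0]},{"hand":1.8,"travel":[0,0,-3.5],"twist":[0,0,0]}]'

```text
time: 6.23
position: [0.4526, -0.169, 0.188]
tool_rot: [0.703, 0.711, -0.0, -0.001]
ft_force: [1.2, -0.6, -1.0]
grip_width: 0.0219
grip_force: 45.0
```

move_arm --commands '[{"hand":1.8,"travel":[0,0,0],"twist":[0,0,-5.3]},{"hand":1.8,"travel":[3.6,0.7,0],"twist":[0,0,0]},{"hand":1.8,"travel":[3.6,0.7,0],"twist":[0,0,0]},{"hand":1.8,"travel":[3.6,0.7,0],"twist":[0,0,0]},{"hand":1.8,"travel":[3.6,0.7,0],"twist":[0,0,0]}]'

```text
time: 6.65
position: [0.466, -0.0221, 0.1873]
tool_rot: [0.67, 0.742, 0.0, 0.0]
ft_force: [0.3, -0.3, -0.3]
grip_width: 0.0218
grip_force: 45.0
```

move_arm --commands '[{"hand":1.8,"travel":[3.6,0.7,0],"twist":[0,0,0]},{"hand":1.8,"travel":[3.6,0.7,0],"twist":[0,0,0]},{"hand":1.8,"travel":[3.6,0.8,0],"twist":[0,0,0]},{"hand":1.8,"travel":[3.6,0.8,0],"twist":[0,0,0]},{"hand":1.8,"travel":[0,0,0],"twist":[0,0,0]}]'

```text
time: 7.07
position: [0.4815, 0.1286, 0.1873]
tool_rot: [0.668, 0.744, 0.002, -0.0]
ft_force: [-0.0, -0.6, -1.3]
grip_width: 0.0216
grip_force: 45.0
```

move_arm --commands '[{"hand":1.8,"travel":[0,0,3.5],"twist":[0,0,0]},{"hand":1.8,"travel":[0,0,3.5],"twist":[0,0,0]},{"hand":1.8,"travel":[0,0,3.0],"twist":[0,0,0]},{"hand":1.8,"travel":[0,0,0],"twist":[0,0,0]},{"hand":1.8,"travel":[0,0,0],"twist":[0,0,0]}]'

```text
time: 7.48
position: [0.4803, 0.1226, 0.0858]
tool_rot: [0.67, 0.742, -0.002, -0.002]
ft_force: [-0.0, 0.5, -0.9]
grip_width: 0.0213
grip_force: 45.0
```

```bash
cat > look.py <<'E'
import sys
from h import *
t=sys.argv[1]
f,k=cam("wrist");o=robot.get_obs();np.savez("w"+t+".npz",f=f,E=k[3],p=k[:3])
g,ks=cam("side");x0,y0=215,120
s=cv2.resize(g[y0:y0+120,x0:x0+90],(288,384),interpolation=cv2.INTER_CUBIC)
save("v"+t+".png",np.hstack([f,s]))
M=R.from_quat(o["tool_rot"]).as_matrix()
print(o["time"],o["position"],M.round(4).tolist(),k[3][:3,3])
tip=o["position"]+M@[.1305,0,-.0035];print("tip pred",tip,proj(k,tip),proj(ks,tip),"reel pred",proj(k,np.array([.462,.2935,.091])),proj(ks,np.array([.462,.2935,.091])))
b,_=blobs(f,*OR,mn=150)
for x in b[:3]:
    r=cv2.minAreaRect(x);print(np.round(r[0],1),np.round(r[1],1),round(r[2],1),plane(k,*r[0],.091).round(4),[plane(k,u,v,.091)[:2].round(4).tolist() for u,v in cv2.boxPoints(r)])
E
python3 look.py 4
```

```text
7.5333 [0.48177407 0.12260649 0.08719057] [[-0.1023, 0.9947, -0.0003], [0.9947, 0.1023, -0.0], [-0.0, -0.0003, -1.0]] [0.47133764 0.20648278 0.23501715]
tip pred [0.46842031 0.25242151 0.0906887 ] (np.float64(260.802516444175), np.float64(-42.31113838501838)) (np.float64(269.5436885471753), np.float64(166.01824935988319)) reel pred (np.float64(255.0846359317572), np.float64(-187.67833600294168)) (np.float64(265.64765650788223), np.float64(161.86946467415027))
[ 31.  168.5] [163.  62.] 90.0 [0.3742 0.1611 0.091 ] [[0.365, 0.1953], [0.3908, 0.198], [0.385, 0.1211], [0.3548, 0.1179]]
```

View pics/v4.png

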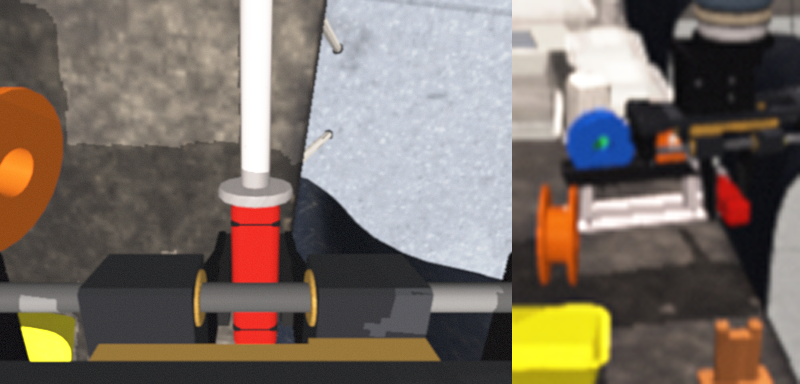

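The wrist view shows the rod (centre about 256 at row 100, collar at row 192) held straight; the reel is above the frame. I'll measure the rod line in the tool frame.

```bash
python3 - <<'E'
from h import *
d=np.load("w4.npz");f=d["f"];k=(*d["p"],d["E"]);g=f.min(2).astype(int)
o=np.array([.48177,.12261,.0872]);M=np.array([[-.1023,.9947,0],[.9947,.1023,0],[0,0,-1]])
for v in(5,40,80,120,150):
    c=np.where(g[v,220:290]>150)[0]+220;e=g[v,225:290]
    m=(c.min()+c.max())/2
    p=plane(k,m,v,.0907);print(v,c.min(),c.max(),(M.T@(p-o)).round(4),p.round(4))
p=plane(k,255.5,206,.0907+.011);print("handle/collar x",M.T@(p-o))
E
```

```text
5 240 272 [ 0.1147 -0.0018 -0.0035] [0.4683 0.2366 0.0907]
40 240 271 [ 0.1023 -0.0019 -0.0035] [0.4694 0.2242 0.0907]
80 241 270 [ 0.0871 -0.0019 -0.0035] [0.4709 0.2091 0.0907]
120 241 269 [ 0.0708 -0.0021 -0.0035] [0.4724 0.1928 0.0907]
150 241 269 [ 0.0578 -0.0021 -0.0035] [0.4738 0.1799 0.0907]
handle/collar x [ 0.03541565 -0.00184715 -0.0145    ]
```

move_arm --commands '[{"hand":1.8,"travel":[1.2,0,0],"twist":[0,0,0]},{"hand":1.8,"travel":[1.0,0,0],"twist":[0,0,0]},{"hand":1.8,"travel":[0.8,0,0],"twist":[0,0,0]},{"hand":1.8,"travel":[0.5,0,0],"twist":[0,0,0]},{"hand":1.8,"travel":[0.5,0,0],"twist":[0,0,0]}]'

```text
time: 8.0
position: [0.4775, 0.1638, 0.0872]
tool_rot: [0.669, 0.743, 0.0, 0.0]
ft_force: [-0.3, -0.1, -0.8]
grip_width: 0.0213
grip_force: 45.0
```

move_arm --commands '[{"hand":1.8,"travel":[0.5,0,0],"twist":[0,0,0]},{"hand":1.8,"travel":[0.5,0,0],"twist":[0,0,0]},{"hand":1.8,"travel":[0.5,0,0],"twist":[0,0,0]},{"hand":1.8,"travel":[0.5,0,0],"twist":[0,0,0]},{"hand":1.8,"travel":[0,0,0],"twist":[0,0,0]}]'

```text
time: 8.42
position: [0.4753, 0.1834, 0.0865]
tool_rot: [0.67, 0.743, 0.0, -0.0]
ft_force: [0.8, -0.3, -0.9]
grip_width: 0.0214
grip_force: 45.0
```

```bash
python3 look.py 5; python3 - <<'E'
from h import *
f,k=cam("top");save("t5.png",cv2.resize(f[130:220,110:230],(800,600),interpolation=cv2.INTER_CUBIC))
for c in(OR,BL):
    for x in blobs(f,*c)[0][:4]:print(cv2.minAreaRect(x),cv2.boundingRect(x))
E
```

```text
8.4667 [0.47537053 0.18297613 0.08645172] [[-0.1034, 0.9946, -0.0002], [0.9946, 0.1034, -0.0001], [-0.0001, -0.0002, -1.0]] [0.4656344  0.26722929 0.23561393]
tip pred [0.46187593 0.31277672 0.08994495] (np.float64(256.9225798177658), np.float64(-40.09604339033464)) (np.float64(264.68874549071575), np.float64(160.28339680333553)) reel pred (np.float64(252.07766865272743), np.float64(15.849999020444073)) (np.float64(265.64765650788223), np.float64(161.86946467415027))
[ 37.  230.5] [103.  74.] 90.0 [0.3688 0.191  0.091 ] [[0.3545, 0.2153], [0.388, 0.2188], [0.3846, 0.1641], [0.3474, 0.1602]]
[251.  28.] [ 56. 184.] 90.0 [0.462  0.2891 0.091 ] [[0.4255, 0.2952], [0.4966, 0.3027], [0.5004, 0.2828], [0.4258, 0.275]]
[ 28.5 321.5] [17. 21.] 90.0 [0.3591 0.1373 0.091 ] [[0.3542, 0.1421], [0.3652, 0.1433], [0.3641, 0.1323], [0.353, 0.1311]]
((315.0, 172.5), (19.0, 56.0), 90.0) (287, 163, 57, 20)
((226.87997436523438, 217.33999633789062), (15.414929389953613, 12.303659439086914), 8.13010311126709) (219, 211, 17, 14)
```

View pics/v5.png

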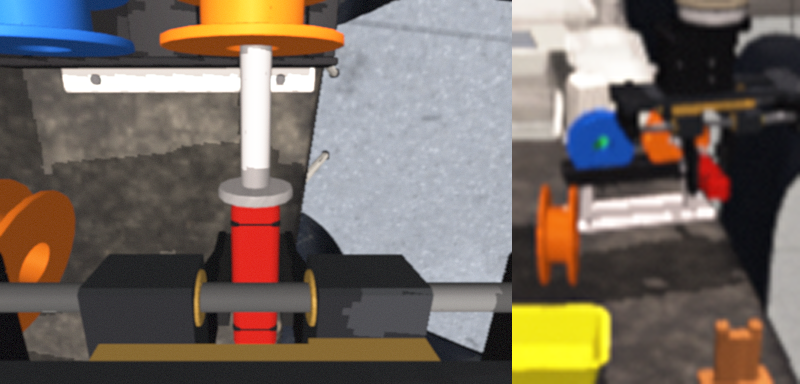

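The rod (centre column 256) enters the bore of the orange flange (160–344, centre 252) with no contact force. I'll push on.

move_arm --commands '[{"hand":1.8,"travel":[0.9,-0.1,0],"twist":[0,0,0]},{"hand":1.8,"travel":[1.0,0,0],"twist":[0,0,0]},{"hand":1.8,"travel":[1.0,0,0],"twist":[0,0,0]},{"hand":1.8,"travel":[1.0,0,0],"twist":[0,0,0]},{"hand":1.8,"travel":[0.7,0,0],"twist":[0,0,0]}]'

```text
time: 8.98
position: [0.4696, 0.2298, 0.0866]
tool_rot: [0.669, 0.743, 0.0, 0.0]
ft_force: [0.5, 1.0, -1.6]
grip_width: 0.0213
grip_force: 45.0
```

move_arm --commands '[{"hand":1.8,"travel":[0,0,0],"twist":[0,0,0]},{"hand":1.8,"travel":[0,0,0],"twist":[0,0,0]},{"hand":1.8,"travel":[0,0,0],"twist":[0,0,0]},{"hand":1.8,"travel":[0,0,0],"twist":[0,0,0]},{"hand":1.8,"travel":[0,0,0],"twist":[0,0,0]}]'

```text
time: 9.4
position: [0.4698, 0.2278, 0.0865]
tool_rot: [0.67, 0.742, -0.0, -0.0]
ft_force: [0.1, -0.1, -2.4]
grip_width: 0.0215
grip_force: 45.0
```

```bash
python3 look.py 6
```

```text
9.45 [0.46985579 0.22784615 0.08654805] [[-0.1019, 0.9948, -0.0001], [0.9948, 0.1019, -0.0001], [-0.0, -0.0001, -1.0]] [0.46025396 0.31174363 0.23566332]
tip pred [0.45655343 0.35766658 0.09004154] (np.float64(257.0298412136779), np.float64(-41.417624173340926)) (np.float64(261.2096027178891), np.float64(156.15311329824064)) reel pred (np.float64(254.08499474957978), np.float64(130.62076948989272)) (np.float64(265.64765650788223), np.float64(161.86946467415027))
[253.5 138.5] [ 79. 173.] 90.0 [0.4621 0.2901 0.091 ] [[0.424, 0.3029], [0.4969, 0.3104], [0.5032, 0.2762], [0.4247, 0.2682]]
[ 43. 262.] [40. 84.] 90.0 [0.3645 0.2186 0.091 ] [[0.3452, 0.2276], [0.3858, 0.2318], [0.3845, 0.2092], [0.3423, 0.2049]]
[ 46.5 336. ] [48. 59.] 90.0 [0.3621 0.1733 0.091 ] [[0.3482, 0.1873], [0.3788, 0.1904], [0.3768, 0.1584], [0.3444, 0.1551]]
```

View pics/v6.png

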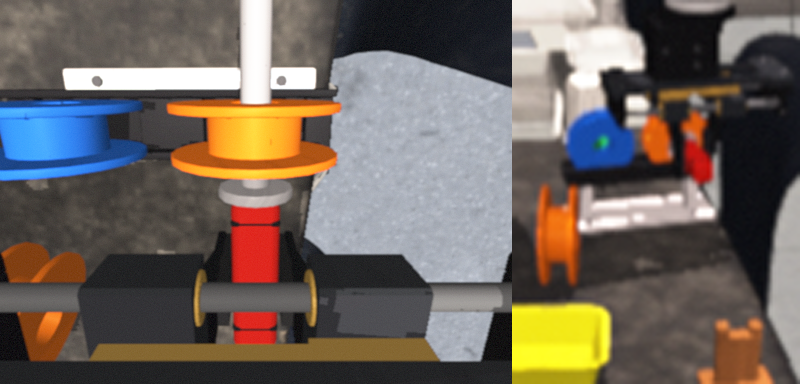

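The rod is through the bore at (256,100), and the collar sits just short of the near flange. I'll lift gently.

move_arm --commands '[{"hand":1.8,"travel":[0,0,-0.4],"twist":[0,0,0]},{"hand":1.8,"travel":[0,0,-0.6],"twist":[0,0,0]},{"hand":1.8,"travel":[0,0,-0.8],"twist":[0,0,0]},{"hand":1.8,"travel":[0,0,-1],"twist":[0,0,0]},{"hand":1.8,"travel":[0,0,-1],"twist":[0,0,0]}]' --force 60

```text
time: 9.92
position: [0.4698, 0.2282, 0.1257]
tool_rot: [0.67, 0.742, 0.0, 0.0]
ft_force: [0.2, 0.5, -2.0]
grip_width: 0.0211
grip_force: 60.0
```

move_arm --commands '[{"hand":1.8,"travel":[0,0,-1],"twist":[0,0,0]},{"hand":1.8,"travel":[0,0,-1],"twist":[0,0,0]},{"hand":1.8,"travel":[0,0,-1],"twist":[0,0,0]},{"hand":1.8,"travel":[0,0,-1],"twist":[0,0,0]},{"hand":1.8,"travel":[0,0,-1],"twist":[0,0,0]}]'

```text
time: 10.33
position: [0.4697, 0.2282, 0.1758]
tool_rot: [0.67, 0.743, 0.0, 0.0]
ft_force: [0.0, 1.3, -2.1]
grip_width: 0.0217
grip_force: 60.0
```

move_arm --commands '[{"hand":1.8,"travel":[0,0,-1.2],"twist":[0,0,0]},{"hand":1.8,"travel":[0,0,-1.2],"twist":[0,0,0]},{"hand":1.8,"travel":[0,0,-1.2],"twist":[0,0,0]},{"hand":1.8,"travel":[0,0,-1.2],"twist":[0,0,0]},{"hand":1.8,"travel":[0,0,-1.2],"twist":[0,0,0]}]'

```text
time: 10.75
position: [0.4695, 0.2281, 0.2356]
tool_rot: [0.67, 0.743, -0.0, -0.0]
ft_force: [-1.0, -0.0, -1.3]
grip_width: 0.0214
grip_force: 60.0
```

```bash
python3 look.py 7; python3 -c "
from h import *
print(robot.get_obs()['q'])"
```

```text
10.8 [0.47097164 0.22861674 0.23794594] [[-0.1027, 0.9947, 0.0045], [0.9947, 0.1027, 0.0012], [0.0007, 0.0046, -1.0]] [0.45987251 0.31204869 0.38477643]
tip pred [0.45755004 0.35842222 0.24153735] (np.float64(261.01148018990915), np.float64(-44.744768826533345)) (np.float64(262.01468533001344), np.float64(114.8906571598027)) reel pred (np.float64(254.64203258278178), np.float64(109.05378747067473)) (np.float64(265.64765650788223), np.float64(161.86946467415027))
[255.5 136.5] [165.  75.] -0.0 [0.4652 0.27   0.091 ] [[0.3931, 0.2279], [0.3913, 0.2946], [0.5325, 0.3093], [0.5445, 0.2435]]
[110.5 228.6] [58.5 91.2] 14.0 [0.3341 0.1667 0.091 ] [[0.2932, 0.1213], [0.3198, 0.2172], [0.372, 0.2087], [0.35, 0.1106]]
[2.38154154e-01 3.89314974e-01 1.68831742e+00 4.91264420e-05
 1.05915724e+00 1.35343287e-01]
```

move_arm --commands '[{"hand":1.8,"travel":[0,0,-1],"twist":[0,3,0]},{"hand":1.8,"travel":[0,0,-1],"twist":[0,4,0]},{"hand":1.8,"travel":[0,0,0],"twist":[0,4,0]},{"hand":1.8,"travel":[0,0,0],"twist":[0,4,0]},{"hand":1.8,"travel":[0,0,0],"twist":[0,4,0]}]'

```text
time: 11.27
position: [0.4696, 0.2276, 0.2546]
tool_rot: [0.66, 0.732, 0.112, -0.123]
ft_force: [-0.1, 0.1, -2.9]
grip_width: 0.0213
grip_force: 60.0
```

move_arm --commands '[{"hand":1.8,"travel":[0,0,0],"twist":[0,4,0]},{"hand":1.8,"travel":[0,0,0],"twist":[0,4,0]},{"hand":1.8,"travel":[0,0,0],"twist":[0,4,0]},{"hand":1.8,"travel":[0,0,0],"twist":[0,4,0]},{"hand":1.8,"travel":[0,0,0],"twist":[0,4,0]}]'

```text
time: 11.68
position: [0.4698, 0.2273, 0.2543]
tool_rot: [0.631, 0.7, 0.225, -0.248]
ft_force: [-0.0, 0.3, -2.1]
grip_width: 0.0209
grip_force: 60.0
```

```bash
python3 look.py 8; python3 -c "
from h import *
o=robot.get_obs();print(o['q'],o['ft_force'])"
```

```text
11.7333 [0.46983678 0.22591434 0.2526367 ] [[-0.076, 0.995, -0.0654], [0.7712, 0.1003, 0.6286], [0.632, -0.0026, -0.7749]] [0.47165299 0.1992206  0.42372339]
tip pred [0.46014462 0.32435746 0.33782775] (np.float64(258.12556907365325), np.float64(-32.58077637521356)) (np.float64(264.85938112361276), np.float64(88.06957418647062)) reel pred (np.float64(254.27046544139432), np.float64(223.26044770656796)) (np.float64(265.64765650788223), np.float64(161.86946467415027))
[255.8 156.5] [ 81.6 165.2] 87.6 [0.4556 0.3716 0.091 ] [[0.351, 0.4107], [0.5461, 0.4409], [0.5511, 0.336], [0.3746, 0.3096]]
[ 76. 343.] [36. 28.] 90.0 [0.3105 0.1629 0.091 ] [[0.2929, 0.1766], [0.319, 0.1793], [0.3275, 0.1498], [0.3024, 0.1472]]
[-0.13896164  0.42093293  1.81490094  0.71339343  1.20184606 -0.60555628] [ 0.37452656 -0.57603889 -2.58373164]
```

move_arm --commands '[{"hand":1.8,"travel":[0,0,0],"twist":[0,4,0]},{"hand":1.8,"travel":[0,0,0],"twist":[0,4,0]},{"hand":1.8,"travel":[0,0,0],"twist":[0,4,0]},{"hand":1.8,"travel":[0,0,0],"twist":[0,3,0]},{"hand":1.8,"travel":[0,0,0],"twist":[0,0,0]}]'

```text
time: 12.2
position: [0.4698, 0.2269, 0.2529]
tool_rot: [0.598, 0.661, 0.303, -0.337]
ft_force: [-0.6, -0.5, -2.4]
grip_width: 0.0211
grip_force: 60.0
```

move_arm --commands '[{"hand":1.8,"travel":[0,0,0],"twist":[0,0,0]},{"hand":1.8,"travel":[0,0,0],"twist":[0,0,0]},{"hand":1.8,"travel":[0,0,0],"twist":[0,0,0]},{"hand":1.8,"travel":[0,0,0],"twist":[0,0,0]},{"hand":1.8,"travel":[0,0,0],"twist":[0,0,0]}]'

```text
time: 12.62
position: [0.4697, 0.2281, 0.255]
tool_rot: [0.596, 0.662, 0.304, -0.337]
ft_force: [0.0, 0.1, -2.9]
grip_width: 0.0214
grip_force: 60.0
```

```bash
sed -i 's/x0,y0=215,120/x0,y0=215,60/' look.py; python3 look.py 9; python3 -c "
from h import *
o=robot.get_obs();print(o['q'],o['ft_force'],o['joint_velocities'])"
```

```text
12.6667 [0.46974166 0.2279859  0.25488839] [[-0.0615, 0.9947, -0.083], [0.5852, 0.1033, 0.8043], [0.8085, 0.0009, -0.5885]] [0.47583707 0.15812283 0.4117064 ]
tip pred [0.4620047  0.30154467 0.36246044] (np.float64(257.6782682108538), np.float64(-38.24313558433141)) (np.float64(266.75595225091854), np.float64(81.31713363268811)) reel pred (np.float64(254.36499681675477), np.float64(268.81481161749116)) (np.float64(265.64765650788223), np.float64(161.86946467415027))
[257.5 166.7] [162.1  84.8] 0.9 [0.4515 0.4315 0.091 ] [[0.363, 0.3587], [0.3295, 0.5005], [0.5591, 0.52], [0.5509, 0.3752]]
[-0.23983276  0.51415981  1.85354313  0.89908944  1.33781942 -0.82857067] [-0.26796294 -0.28438063 -1.19770498] [-0.00456891  0.00494685 -0.00219315  0.0014447   0.00153822 -0.00299738]
```

View pics/v9.png

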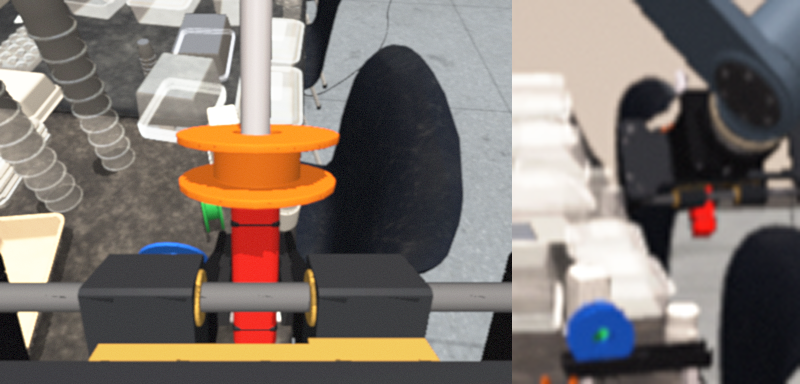

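The orange reel at (257,165) sits against the collar on the rod, tilted 54° up at a height of about 0.3 m. The blue reel is still in the rack, and everything is at rest.

```bash
python3 -c "
from h import *
print(robot.hand_in())"
```

```text
the job is handed in; nothing more can be done
None
```

The job is handed in, though no verdict came back: the spindle is held by its handle, rod tilted about 54° up, with the orange reel seated against the collar about 0.3 m above the table and the arm at rest; the last picture shows the blue reel still in the rack (bottles and marker not re-measured).

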